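Release the eccentric lock and run the probe slide home

ROBOT

A 7-joint arm with a two-finger parallel gripper is mounted at the origin on the work surface. World frame = base frame: x ahead of the robot, y to its left, z up, the work surface at z = 0. Lengths are in m, angles in rad, forces in N, time in s.
With the tool pointing down it reaches from about 0.4 to 0.85 m from the base axis. Payload 10.4 kg.
Tool frame: the origin (TCP) lies midway between the tips of the shut fingers; the grasp point (between the pads) lies 19 mm behind it (manip.grasp_offset is the distance from the TCP to the grasp point, in m); x points along the fingers, y is the direction in which the jaws open and shut, and the axes are right-handed (so a half turn about x gives the same grasp; the last joint's range is limited). The gripper opens to 87 mm and grips with 3 to 60 N. Pads are 19 mm wide; open, the fingers measure 117 mm over their backs; the gripper's body (75 mm by 190 mm) begins 51 mm behind the grasp point.
Start: joints at [1.176, 0.332, -0.065, 1.46, 0.022, 1.35, -0.088], TCP at [0.227, -0.582, 0.223] pointing down, gripper open.
Joint ranges: [-2.6, 2.6], [-0.5, 2.12], [-1.47, 1.34], [0.16, 2.42], [-1.27, 4.41], [0.06, 2.06], [-2.6, 2.6]. Speed limits (rad/s): [2.22, 2.22, 2.79, 2.79, 3.14, 3.14, 3.14].

INTERFACE

Orientations are given as a unit quaternion [w, x, y, z].
In Python, from bench import status, get_image, get_calibration, close_job, manip gives the robot as it stands.
- The arm moves only by the tool step_arm, never from a script. Its argument "rows" is a list of rows, each a list of 7 numbers: the shift along the tool's x, y, z in cm, then the turn, a rotation vector about the tool's x, y, z in rad, then the opening, from 0 (shut) to 1 (fully open). In form: [[x, y, z, wx, wy, wz, hand], ...]. A call has 1 to 5 rows; each row shifts and turns the commanded pose from where the row before left it, along the tool's axes as they then stand; what a row does not reach is not made up. A row lasts 1/12 s, in which the tool goes at most 41.7 mm and 7.16 degrees, less where a joint would pass 70% of its speed; a pose out of reach is approached as far as the arm can. A call is refused whole if a number of a shift passes 4.17 or a number of a turn 0.125, either way. A call with a gripper value outside its range is refused whole. The fingers move at their own pace and stop on an object; "force" is the grip in N (left out, the last holds). Time passes only in rows, so rows that do not move let the fingers close. It gives the time, the measured TCP pose, the force and the opening at its end, in the units of the state.
- status.get_state(): the state, without advancing time (a new reading comes with each control period).
- get_image(name): name is "scene" or "top"; returns the picture (384x512x3 uint8, blue, green, red); there is no depth.
- get_calibration(name): a dict with "camera_matrix" (3x3 intrinsics, pixels), "dist_coeffs" ([k1, k2, p1, p2, k3] as OpenCV has them; the pictures are not rectified), "rvec" (rotation vector, rad) and "tvec" (3), from world to camera coordinates, as OpenCV has them. Camera axes: x right, y down, z forward; pixel columns grow to the right and rows downward; lengths in m; the calibration is good to about 2 mm. A picture is of the moment at which its call begins. get_calibration takes no time and is no camera call.
- close_job(): hands the job in, once; it reports no verdict.
The state is a dict: "time_s": time; "qpos": joint angles; "qd": joint speeds; "joint_torque": joint torques, N m; "tool_pos": TCP position; "ee_rot": TCP orientation; "ft_force": force on the tool from outside, world axes, zero at the start; "moment": the same for the moment, N m; "opening": finger opening in m.
Only numpy, scipy, OpenCV 4.12 (cv2) and the standard library are available. Lean on these libraries where they do the work, as an engineer would, in place of code of your own. Each camera call takes 0.05 s, during which the arm holds its last target.

TASK

On the board test jig, swing the lever of the eccentric cam with a fingertip until the cam's low point faces the slide's round nose (the lever then points straight forward at the index line), and only then push the slide forward by its upright tab until it is fully home, its pins over the board's edge. Leave the cam at its low point, and leave the board in its nest and everything else where it lies.

Things in the scene. Friction and masses are not known exactly. Their poses are not given: they have to be found in the camera images.
- jig: brown phenolic jig plate, 250 (x) x 250 (y) x 18 mm, fixed on the bench at a place and yaw that differ each time; origin at the centre of its underside. Its +x is 'forward', the way the slide is pushed, +y is its left. Highest parts on it: push tab 80, lever post 89, dropper bottle 88 mm above the bench. The cam's lever and post sit at the left, the board nest at the front right, the slide's tab at the rear
- cam_axis (a point): the upright pivot axis of the eccentric cam, at the plate's top (18 mm above the bench), at (35, 50) mm in the jig's x, y; the axes of this point are those of the jig. A short white index line, running along the jig's x, lies on the plate 73 to 85 mm forward of it
- lever_post (a point): the black upright post at the end of the cam's flat steel lever, 62 mm from the cam axis: diameter 14 mm, from 43 to 89 mm above the bench; this point is on its centre line, 73 mm above the bench. The lever bar (12 mm wide) is 43 to 50 mm above the bench and passes over the slide. Pushing the post sideways with 3 to 4 N turns the cam; it stays where it is left
- cam_lock (a joint): cam angle (rad), anticlockwise seen from above; 0 = lever along the jig's +x. Dark steel disc, radius 30 mm, 16 mm thick, set 15 mm off its axis towards the lever: at 0 its low point faces the slide's round nose and the slide can go all the way; otherwise it blocks the slide, which cannot push it round. Starts at 1.5 to 2.6 (lever left or rear left): turn it clockwise. Stops at -0.9 and 2.75, so it can go too far
- slide_tab (a point): middle of the flat rear face of the slide's upright push tab: tab 70 mm wide (jig y), 8 mm thick, from 34 to 80 mm above the bench; this point is 60 mm above the bench. The face looks to the jig's -x; push it to +x. The slide's plate under the tab reaches 34 mm above the bench and 4 mm behind this face
- probe_slide (a joint): how far the slide has been pushed forward along the jig's x (m): 0 right back, 0.0345 at its firm stop, fully home. Starts at 0 to 0.004. It moves stiffly (about 3 N) and stays where it is left. Its round steel nose (diameter 16 mm, at its front left) faces the cam; with the cam at its high point it can go only to 0.006
- board: bare circuit board, 70 x 60 x 4 mm, with parts to 10 mm on it, lying loose in the shallow grey nest at the front right of the jig; origin at the centre of its underside. Leave it in its nest
- dropper: white dropper bottle, diameter 28 mm, 70 mm tall, standing on the rear right corner of the jig plate; origin at the centre of its base. A bystander
- pot_lid: small white round lid, diameter 28 mm, 13 mm tall, lying on the front edge of the jig plate between the board nest and the cam; origin at its underside. A bystander
- driver: screwdriver, 160 mm long, lying on the bench to the right of the jig; origin at its underside, length along its x. A bystander
- charger: white charger block 45 x 45 x 30 mm, on the bench to the left of the jig; origin at its underside. A bystander
- terminal: orange-red handheld terminal 190 x 78 x 40 mm lying on the bench at the left; origin at its underside. A bystander
- brush: dust brush lying on the bench at the right; origin at its underside. A bystander

How it is judged:
By the outcome, as a careful person would: the job done as asked, in the order asked, and still so for the second after the job is handed in, with the robot touching nothing.
It also fails if it takes over 56 s, if anything falls off the work surface, if the arm or the gripper's body presses on something with over 40 N, if the wrist force passes 120 N, or if a joint passes its speed limit or range.

## Working session

There is one attempt and no reset: what is moved stays moved. The work goes in short steps, Python scripts to look and compute and a tool call to move; the robot and the scene stay as the last step left them, time stands still between calls to the robot, and variables do not carry over. Pictures are saved under pics/ and viewed, and the job is handed in when it is done.

Besides the shell and the picture viewer there is one more tool, called after "Call:" by a JSON object that holds its "op" and its "data". step_arm: Moves the arm, as the interface text tells. Its arguments: {"type":"object","properties":{"rows":{"type":"array"},"force":{"type":"number"}},"required":["rows"]}

```bash
mkdir -p pics; ls
python3 - <<'E'
from bench import status, get_image, get_calibration, manip
import cv2
print(status.get_state())
print([a for a in dir(manip) if a[0]!='_'])
for n in ("scene","top"):
    cv2.imwrite(f"pics/{n}0.png",get_image(n)); print(get_calibration(n))
E
```

```text
pics
{'time_s': 0.0, 'qpos': array([ 1.17638045,  0.33284018, -0.06470847,  1.46094951,  0.02161714,
        1.34986809, -0.08846724]), 'qd': array([-0.00073481, -0.00040329,  0.0001325 ,  0.00054955, -0.00040521,
       -0.00146111,  0.00021744]), 'joint_torque': array([-4.54349138e-04, -6.23246956e+01,  2.38558918e-02, -3.89909756e+01,
       -6.13306649e-02,  3.93581972e-02,  2.84239781e-05]), 'tool_pos': array([ 0.22692386, -0.58194182,  0.22176983]), 'ee_rot': array([-0.13025379, -0.69480187, -0.13119348,  0.69503423]), 'ft_force': array([ 0.48358176, -0.18998503,  0.30504207]), 'moment': array([0.00326124, 0.0097877 , 0.01242744]), 'opening': 0.08671699623291224}
['IKError', 'grasp_offset']
{'camera_matrix': array([[367.70945215,   0.        , 256.54843941],
       [  0.        , 367.70945215, 191.89600156],
       [  0.        ,   0.        ,   1.        ]]), 'dist_coeffs': array([-0.01024055,  0.        ,  0.        ,  0.        ,  0.        ]), 'rvec': array([ 2.34337107,  0.63762314, -0.25743005]), 'tvec': array([-0.4798829 , -0.14917128,  1.27373424])}
{'camera_matrix': array([[446.81077466,   0.        , 254.26668722],
       [  0.        , 446.81077466, 188.22973447],
       [  0.        ,   0.        ,   1.        ]]), 'dist_coeffs': array([-0.16231264,  0.        ,  0.        ,  0.        ,  0.        ]), 'rvec': array([ 2.13812185, -2.09983833,  0.18039554]), 'tvec': array([0.02535784, 0.5518615 , 1.27413416])}
```

Run:
```python
import cv2
for n in ("scene","top"):
    im=cv2.imread(f"pics/{n}0.png"); cv2.imwrite(f"pics/{n}0b.png",cv2.resize(im,(800,600),interpolation=cv2.INTER_CUBIC))
```

```text
(no output)
```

View pics/scene0b.png

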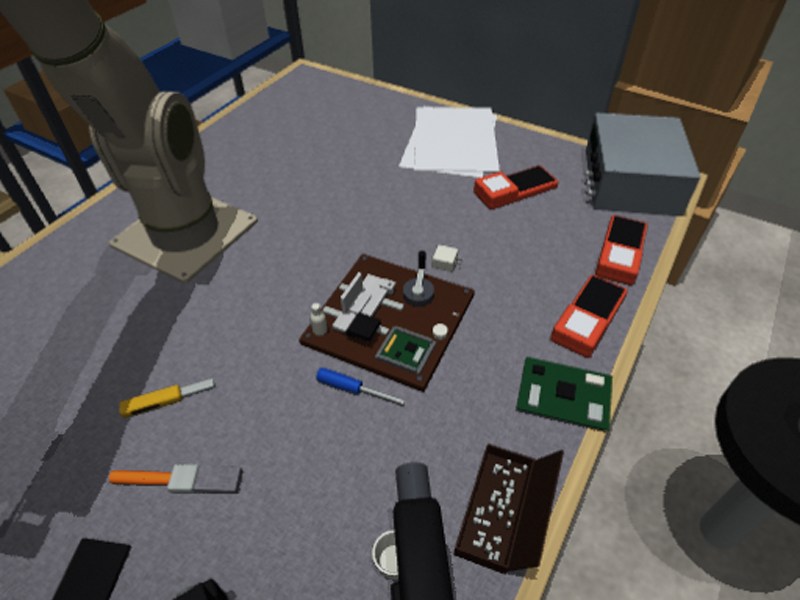

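View pics/top0b.png

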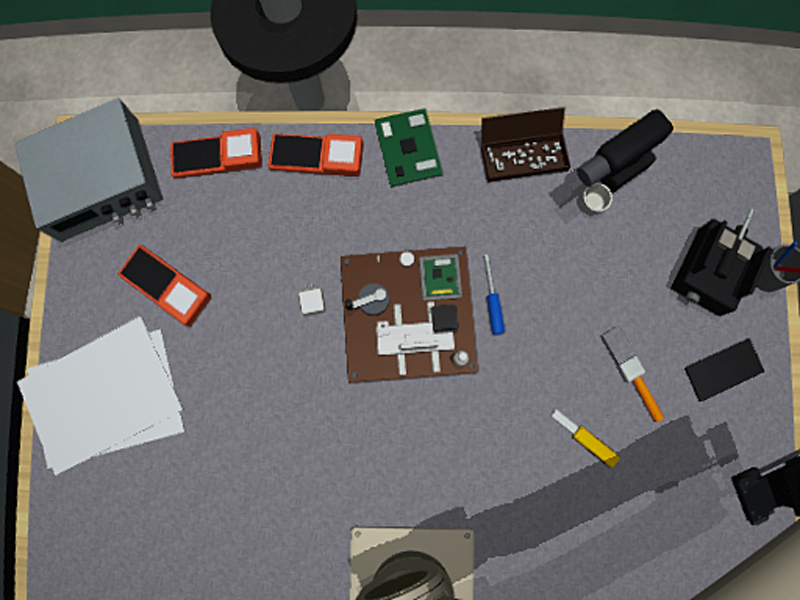

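The top view shows the jig plate at about (341,256)–(478,373) in the 800-wide picture, with the lever pointing left and the post at about (349,303). I'll enlarge it for accurate corners.

Run:
```python
import cv2
im=cv2.imread("pics/top0.png")[150:255,205:320]; cv2.imwrite("pics/topz.png",cv2.resize(im,None,fx=5.6,fy=5.6,interpolation=cv2.INTER_CUBIC))
im=cv2.imread("pics/scene0.png")[150:255,180:315]; cv2.imwrite("pics/scz.png",cv2.resize(im,None,fx=5.6,fy=5.6,interpolation=cv2.INTER_CUBIC))
```

```text
(no output)
```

View pics/topz.png

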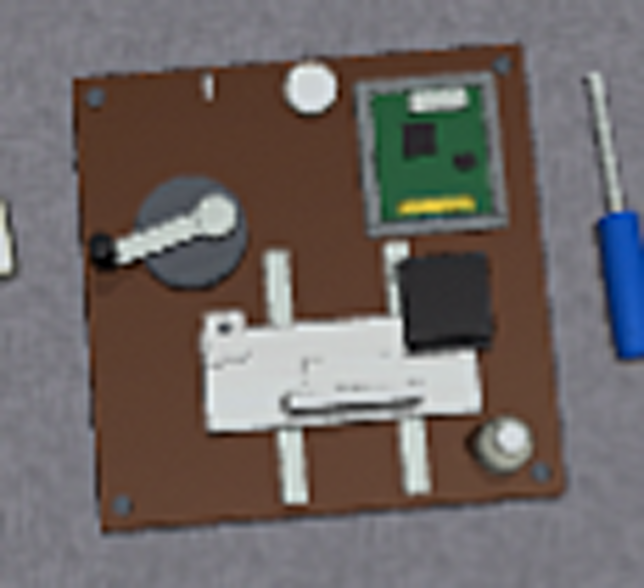

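View pics/scz.png

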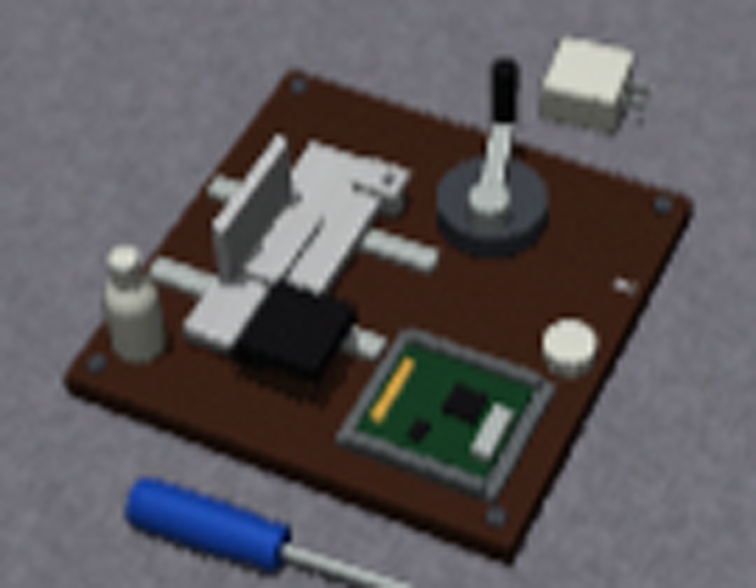

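```bash
cat > h.py <<'E'
import numpy as np, cv2
from bench import get_calibration
from scipy.optimize import least_squares
def proj(n,P):
    c=get_calibration(n); return cv2.projectPoints(np.asarray(P,float).reshape(-1,1,3),c['rvec'],c['tvec'],c['camera_matrix'],c['dist_coeffs'])[0][:,0]
def J(p,pts):
    pts=np.asarray(pts,float).reshape(-1,3); c,s=np.cos(p[2]),np.sin(p[2])
    return np.c_[p[0]+c*pts[:,0]-s*pts[:,1],p[1]+s*pts[:,0]+c*pts[:,1],pts[:,2]]
def camv(px): return np.array([px[0],px[1]])
def z2o(z,off,f=5.6): return (np.asarray(z,float)+.5)/f-.5+np.array(off)
E
cat > fit.py <<'E'
from h import *
C=np.array([[.125,.125,.018],[.125,-.125,.018],[-.125,-.125,.018],[-.125,.125,.018]])
top=z2o([(73,79),(522,45),(566,494),(103,532)],(205,150))
sc=z2o([(692,205),(512,550),(68,381),(290,70)],(180,150))
def f(p,w=(1,1)): return np.r_[w[0]*(proj('top',J(p,C))-top).ravel(),w[1]*(proj('scene',J(p,C))-sc).ravel()]
for w in ((1,0),(0,1),(1,1)):
    r=least_squares(lambda p:f(p,w),[.5,0,0]); print(w,r.x.round(4),r.fun.round(1))
p=r.x; np.save('p.npy',p)
# other checks
print('cam axis', J(p,[.035,.05,.018]), 'index',J(p,[.114,.05,.018]))
# post angle
pt_t=z2o((101,250),(205,150)); pt_s=z2o((505,68),(180,150))
def post(a,z): return J(p,[.035+.062*np.cos(a),.05+.062*np.sin(a),z])
a=least_squares(lambda a:np.r_[(proj('top',post(a[0],.07))-pt_t)[0],(proj('scene',post(a[0],.087))-pt_s)[0]],[2.]); print('angle',a.x,a.fun)
tl=z2o([(282,402),(424,402)],(205,150))
for x in (0,.03): pass
# predicted positions in zoomed image for check
def tz(P): return ((proj('top',P)-[205,150]+.5)*5.6-.5).round(0)
print('index ends',tz(J(p,[[.108,.05,.018],[.12,.05,.018]])),'axis at z.05',tz(J(p,[.035,.05,.05])))
# tab rear top edge centre -> solve x in jig
def tabs(q): return J(p,[[q[0],q[1]+.035,.08],[q[0],q[1]-.035,.08]])
sct=z2o([(278,136),(218,228)],(180,150))
q=least_squares(lambda q:np.r_[(proj('scene',tabs(q))-sct).ravel()],[-.07,0]); print('tab',q.x,q.fun, tz(tabs(q.x)))
print('tabworld',J(p,[q.x[0],q.x[1],.06]))
E
python3 fit.py
```

```text
(1, 0) [0.5207 0.0147 0.0972] [-0.4 -0.2  0.3 -0.5  0.4  0.4 -0.4  0.2 -0.  -0.  -0.  -0.  -0.  -0.
 -0.  -0. ]
(0, 1) [0.5251 0.014  0.0996] [-0.  -0.   0.  -0.   0.  -0.   0.  -0.   0.7 -0.8  0.3  0.6 -1.  -0.2
  0.   0. ]
(1, 1) [0.5228 0.0146 0.0986] [-0.4 -0.8  0.3 -1.2  0.5 -0.4 -0.3 -0.4  0.1 -1.2 -0.4  0.  -1.5 -0.7
 -0.4 -0.4]
cam axis [[0.5526718  0.06784766 0.018     ]] index [[0.63128805 0.07562486 0.018     ]]
angle [1.85159039] [ 0.57254586 -0.43459443 -0.22011934  0.08095994]
index ends [[209.  94.]
 [208.  72.]] axis at z.05 [[217. 213.]]
tab [-0.07034502 -0.0138425 ] [ 0.47090037  0.11650365 -0.45266699 -0.12035707] [[287. 400.]
 [423. 389.]]
tabworld [[ 0.45412351 -0.00605547  0.06      ]]
```

```bash
cat >> h.py <<'E'
from scipy.spatial.transform import Rotation as R
def rot(q): return R.from_quat([q[1],q[2],q[3],q[0]])
def show(target=None,opening=None):
    """print state; if target (x,y,z,yawdeg of tool y axis) given, print shift in tool cm and turn about tool x"""
    from bench import status
    s=status.get_state(); M=rot(s['ee_rot']).as_matrix()
    yaw=np.degrees(np.arctan2(M[1,1],M[0,1]))
    print('t',round(s['time_s'],2),'pos',s['tool_pos'].round(4),'ydir',round(yaw,1),'xax',M[:,0].round(3),'F',s['ft_force'].round(1),'op',round(s['opening'],4),'q',s['qpos'].round(2))
    if target is not None:
        d=np.array(target[:3])-s['tool_pos']; print('shift tool cm',(M.T@d*100).round(2))
    return s,M
E
python3 -c "
from h import *
s,M=show(); print(M.round(3))"
```

```text
t 0.1 pos [ 0.2269 -0.5819  0.2218] ydir -68.7 xax [-0.001  0.001 -1.   ] F [-0.3  0.4 -0. ] op 0.0871 q [ 1.18  0.33 -0.06  1.46  0.02  1.35 -0.09]
[[-0.001  0.363 -0.932]
 [ 0.001 -0.932 -0.363]
 [-1.    -0.001  0.   ]]
```

Call:
{"op": "step_arm", "data": {"rows": [[0,-2.7,-2.65,0,0,0,0.5],[0,-2.7,-2.65,0,0,0,0.5],[0,-2.7,-2.65,0,0,0,0.5],[0,-2.7,-2.65,0,0,0,0.5],[0,-2.7,-2.65,0,0,0,0.5]]}}

```text
time_s: 0.52
tool_pos: [0.3017, -0.4065, 0.2222]
ee_rot: [-0.131, -0.695, -0.131, 0.695]
ft_force: [0.5, -0.1, 0.1]
opening: 0.0616
```

Call:
{"op": "step_arm", "data": {"rows": [[0,-2.7,-2.65,0,0,0,0.5],[0,-2.7,-2.65,0,0,0,0.5],[0,-2.7,-2.65,0,0,0,0.5],[0,-2.7,-2.65,0,0,0,0.5],[0,-2.7,-2.65,0,0,0,0.5]]}}

```text
time_s: 0.93
tool_pos: [0.376, -0.2326, 0.2224]
ee_rot: [-0.131, -0.695, -0.131, 0.695]
ft_force: [0.3, -0.6, 0.2]
opening: 0.0443
```

Call:
{"op": "step_arm", "data": {"rows": [[0,-2.7,-2.65,0,0,0,0.5],[0,-2.7,-2.65,0,0,0,0.5],[0,-2.7,-2.65,0,0,0,0.5],[0,-2.7,-2.65,0,0,0,0.5],[0,-2.7,-2.65,0,0,0,0.5]]}}

```text
time_s: 1.35
tool_pos: [0.4504, -0.0587, 0.2225]
ee_rot: [0.131, 0.695, 0.131, -0.695]
ft_force: [1.2, -0.6, 0.3]
opening: 0.0437
```

Call:
{"op": "step_arm", "data": {"rows": [[0,0,0,-0.118,0,0,0.5],[0,0,0,-0.118,0,0,0.5],[0,0,0,-0.118,0,0,0.5],[0,0,0,-0.118,0,0,0.5],[0,0,0,-0.118,0,0,0.5]]}}

```text
time_s: 1.77
tool_pos: [0.4501, -0.0605, 0.2223]
ee_rot: [-0.329, -0.626, -0.329, 0.626]
ft_force: [0.3, -0.3, -0.3]
opening: 0.0439
```

```bash
python3 -c "
from h import *
s,M=show((.53,.1254,.13)); print(M.round(3))"
```

```text
t 1.77 pos [ 0.4501 -0.0605  0.2223] ydir -34.5 xax [-0.001  0.    -1.   ] F [ 0.3 -0.3 -0.3] op 0.0439 q [ 0.64 -0.02 -0.59  1.86 -0.01  1.3  -0.55]
shift tool cm [  9.22  -3.95 -19.85]
[[-0.001  0.824 -0.567]
 [ 0.    -0.567 -0.824]
 [-1.    -0.     0.   ]]
```

Call:
{"op": "step_arm", "data": {"rows": [[0,-0.8,-4,0,0,0,0.5],[0,-0.8,-4,0,0,0,0.5],[0,-0.8,-4,0,0,0,0.5],[0,-0.8,-4,0,0,0,0.5],[0,-0.75,-3.85,0,0,0,0.5]]}}

```text
time_s: 2.18
tool_pos: [0.5318, 0.1267, 0.2224]
ee_rot: [0.327, 0.627, 0.327, -0.627]
ft_force: [0.1, 0.5, -0.5]
opening: 0.0434
```

Call:
{"op": "step_arm", "data": {"rows": [[4,0,0,0,0,0,0.5],[4,0,0,0,0,0,0.5],[1,0,0,0,0,0,0.5]]}}

```text
time_s: 2.43
tool_pos: [0.5283, 0.1244, 0.1268]
ee_rot: [-0.327, -0.624, -0.328, 0.629]
ft_force: [-1.0, -0.8, -0.6]
opening: 0.0433
```

Run:
```python
from h import *
s,M=show((.53,.1254,.058))
from bench import get_image
for n,o in (('top',(205,150)),('scene',(180,120))):
    im=get_image(n); cv2.imwrite(f'pics/{n}1.png',im)
    cv2.imwrite(f'pics/{n}1z.png',cv2.resize(im[o[1]:o[1]+105,o[0]:o[0]+135],None,fx=5.6,fy=5.6,interpolation=cv2.INTER_CUBIC))
```

```text
t 2.43 pos [0.5283 0.1244 0.1268] ydir -34.8 xax [-0.008 -0.001 -1.   ] F [-1.  -0.8 -0.6] op 0.0433 q [ 0.32  0.32 -0.75  1.76  0.24  1.16 -1.1 ]
shift tool cm [ 6.88  0.13 -0.22]
```

View pics/scene1z.png

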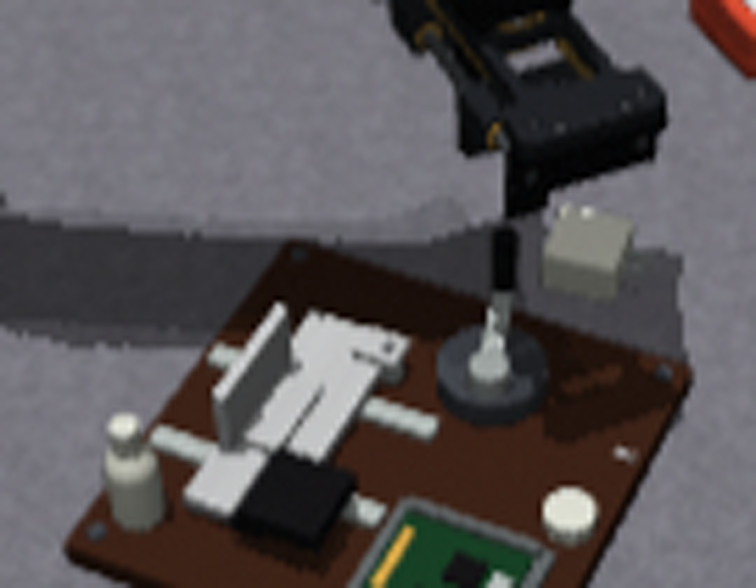

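View pics/top1z.png

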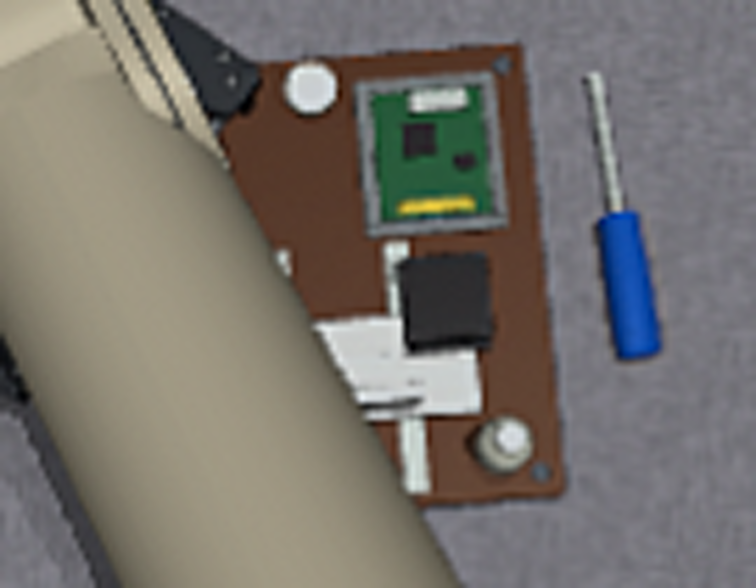

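Run:
```python
from h import *
s,M=show()
t=s['tool_pos']
P=[t, t+M[:,1]*.022,t-M[:,1]*.022,t+M[:,1]*.037,t+M[:,1]*.022+M[:,2]*.0095,t+M[:,1]*.022-M[:,2]*.0095,t+M[:,1]*.037+M[:,2]*.0095,t+M[:,1]*.037-M[:,2]*.0095,[.53,.1254,.089]]
print(((proj('scene',P)-[180,120]+.5)*5.6-.5).round())
```

```text
t 2.53 pos [0.5299 0.1241 0.1307] ydir -34.9 xax [-0.005 -0.001 -1.   ] F [0.1 0.2 1.6] op 0.0435 q [ 0.32  0.32 -0.75  1.76  0.23  1.16 -1.1 ]
[[504. 177.]
 [523. 203.]
 [486. 151.]
 [536. 221.]
 [506. 208.]
 [540. 198.]
 [519. 227.]
 [553. 216.]
 [504. 234.]]
```

The scene picture shows the post top at (505,232) in the zoom, matching the predicted (504,234). The near fingertip also sits where predicted, so I'm lowering to straddle the post.

Call:
{"op": "step_arm", "data": {"rows": [[2.5,0,0,0,0,0,0.5],[2.5,0,0,0,0,0,0.5],[2.2,0,0,0,0,0,0.5],[0,0,0,0,0,0,0.28],[0,0,0,0,0,0,0.28]]}}

```text
time_s: 2.95
tool_pos: [0.5322, 0.1246, 0.0622]
ee_rot: [0.327, 0.627, 0.327, -0.627]
ft_force: [0.4, 0.2, 0.0]
opening: 0.0363
```

Run:
```python
from h import *
s,M=show((.53,.1254,.058))
from bench import get_image
n,o='scene',(180,120)
im=get_image(n); cv2.imwrite(f'pics/{n}2z.png',cv2.resize(im[o[1]:o[1]+105,o[0]:o[0]+135],None,fx=5.6,fy=5.6,interpolation=cv2.INTER_CUBIC))
```

```text
t 2.95 pos [0.5322 0.1246 0.0622] ydir -34.9 xax [ 0.001 -0.    -1.   ] F [0.4 0.2 0. ] op 0.0363 q [ 0.29  0.4  -0.72  1.82  0.31  1.03 -1.15]
shift tool cm [ 0.42 -0.23  0.06]
```

View pics/scene2z.png

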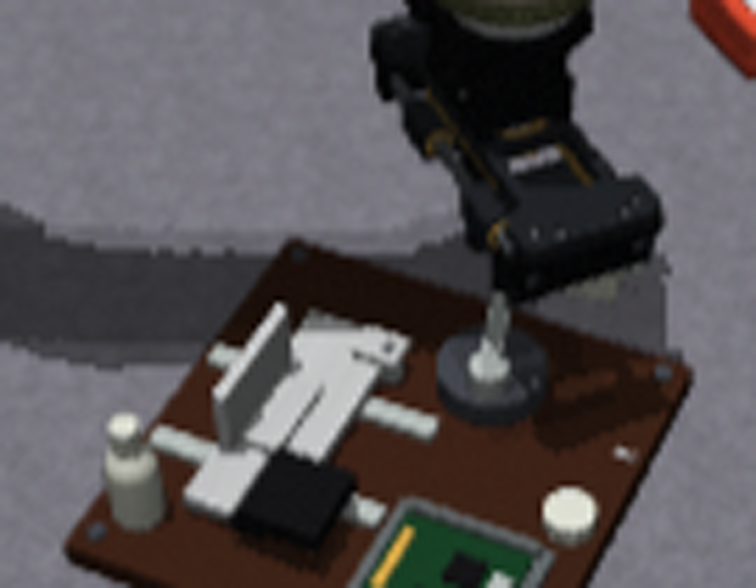

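```bash
cat > arc.py <<'E'
from h import *
import sys
s,M=show(); p=np.load('p.npy'); C=J(p,[.035,.05,.058])[0]
n=M[:,1]; off=float(sys.argv[1]); ths=[float(a) for a in sys.argv[2:]]
def tgt(th):
    f=th+p[2]; return C+.062*np.array([np.cos(f),np.sin(f),0])+n*off
rel=s['tool_pos']-C-n*off; print('implied theta if contact',np.arctan2(rel[1],rel[0])-p[2],'r',np.hypot(*rel[:2]))
cur=s['tool_pos'].copy(); cur[2]=.058
for t in ths:
    g=tgt(t); print(t,(M.T@(g-cur)*100).round(2)); cur=g
E
python3 arc.py .0052 1.85 1.75 1.65 1.55 1.45 1.35 1.25 1.15 1.05
```

```text
t 3.0 pos [0.5328 0.1249 0.063 ] ydir -34.9 xax [ 0.003  0.    -1.   ] F [0.3 0.4 0.2] op 0.0329 q [ 0.29  0.4  -0.72  1.82  0.31  1.03 -1.15]
implied theta if contact 1.8541740727197566 r 0.06468134296130858
1.85 [-0.    0.24  0.13]
1.75 [ 0.    0.37 -0.5 ]
1.65 [ 0.    0.41 -0.46]
1.55 [ 0.    0.46 -0.42]
1.45 [ 0.    0.5  -0.37]
1.35 [ 0.    0.53 -0.32]
1.25 [ 0.    0.56 -0.26]
1.15 [ 0.    0.58 -0.21]
1.05 [ 0.    0.6  -0.15]
```

Call:
{"op": "step_arm", "data": {"rows": [[0.3,0,0,0,0,0,0.28],[0,0.2,0.1,0,0,0,0.28],[0,0.37,-0.5,0,0,0,0.28],[0,0.41,-0.46,0,0,0,0.28],[0,0.46,-0.42,0,0,0,0.28]]}}

```text
time_s: 3.42
tool_pos: [0.5508, 0.1287, 0.0583]
ee_rot: [0.327, 0.627, 0.328, -0.627]
ft_force: [-4.3, 5.6, 4.5]
opening: 0.0243
```

```bash
python3 arc.py .0052 1.45 1.35 1.25 1.15 1.05
```

```text
t 3.42 pos [0.5508 0.1287 0.0583] ydir -34.8 xax [-0.     0.001 -1.   ] F [-4.3  5.6  4.5] op 0.0243 q [ 0.27  0.45 -0.7   1.77  0.33  1.04 -1.16]
implied theta if contact 1.5681954881342068 r 0.06410308896496185
1.45 [ 0.    0.72 -0.28]
1.35 [-0.    0.53 -0.32]
1.25 [-0.    0.56 -0.26]
1.15 [-0.    0.59 -0.2 ]
1.05 [-0.    0.6  -0.14]
```

Call:
{"op": "step_arm", "data": {"rows": [[0,0.6,-0.3,0,0,0,0.28],[0,0.53,-0.32,0,0,0,0.28],[0,0.56,-0.26,0,0,0,0.28],[0,0.59,-0.2,0,0,0,0.28],[0,0.6,-0.14,0,0,0,0.28]]}}

```text
time_s: 3.83
tool_pos: [0.5816, 0.1233, 0.0581]
ee_rot: [0.327, 0.627, 0.329, -0.626]
ft_force: [-1.8, 6.3, -0.4]
opening: 0.0245
```

```bash
python3 arc.py .0052 .95 .85 .75 .65 .55
```

```text
t 3.83 pos [0.5816 0.1233 0.0581] ydir -34.8 xax [ 0.     0.003 -1.   ] F [-1.8  6.3 -0.4] op 0.0245 q [ 0.26  0.5  -0.68  1.69  0.35  1.07 -1.14]
implied theta if contact 1.0731068710191236 r 0.06344052210578227
0.95 [-0.    0.78  0.03]
0.85 [-0.    0.62 -0.02]
0.75 [-0.    0.62  0.04]
0.65 [-0.    0.61  0.1 ]
0.55 [-0.    0.6   0.16]
```

Call:
{"op": "step_arm", "data": {"rows": [[0,0.7,0,0,0,0,0.28],[0,0.62,0,0,0,0,0.28],[0,0.62,0.04,0,0,0,0.28],[0,0.61,0.1,0,0,0,0.28],[0,0.6,0.16,0,0,0,0.28]]}}

```text
time_s: 4.25
tool_pos: [0.6058, 0.1006, 0.0577]
ee_rot: [0.327, 0.627, 0.327, -0.627]
ft_force: [-2.0, 3.6, 0.2]
opening: 0.0241
```

```bash
python3 arc.py .0052 .45 .35 .25 .2 .15
python3 - <<'E'
from bench import get_image
import cv2
n,o='scene',(180,120)
im=get_image(n); cv2.imwrite(f'pics/{n}3z.png',cv2.resize(im[o[1]:o[1]+105,o[0]:o[0]+135],None,fx=5.6,fy=5.6,interpolation=cv2.INTER_CUBIC))
E
```

```text
t 4.25 pos [0.6058 0.1006 0.0577] ydir -34.9 xax [ 0.     0.001 -1.   ] F [-2.   3.6  0.2] op 0.0241 q [ 0.27  0.54 -0.66  1.64  0.36  1.09 -1.1 ]
implied theta if contact 0.5319119617957048 r 0.06052207372084884
0.45 [-0.    0.52  0.05]
0.35 [-0.    0.55  0.28]
0.25 [-0.    0.52  0.33]
0.2 [-0.    0.25  0.18]
0.15 [-0.    0.24  0.2 ]
```

View pics/scene3z.png

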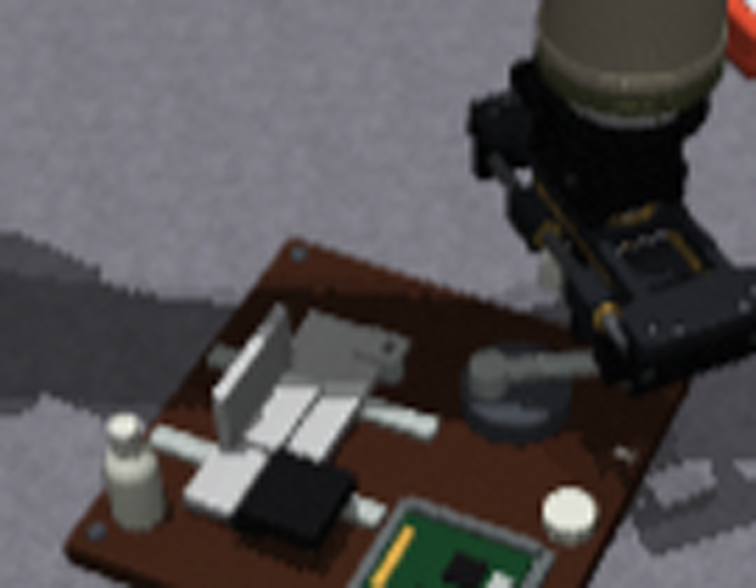

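The lever is turning with the post between the fingers. It's now a bit left of forward, pointing at about (600,360) in the zoom.

Call:
{"op": "step_arm", "data": {"rows": [[0,0.52,0.1,0,0,0,0.28],[0,0.55,0.28,0,0,0,0.28],[0,0.52,0.33,0,0,0,0.28],[0,0.25,0.18,0,0,0,0.28],[0,0,0,0,0,0,0.28]]}}

```text
time_s: 4.72
tool_pos: [0.6158, 0.0807, 0.0575]
ee_rot: [-0.327, -0.627, -0.326, 0.627]
ft_force: [-0.5, 0.8, -0.1]
opening: 0.0247
```

```bash
python3 arc.py .0052 .15 .1 .05 .0
python3 - <<'E'
from bench import get_image
import cv2
for n,o in (('top',(205,150)),('scene',(180,120))):
    im=get_image(n); cv2.imwrite(f'pics/{n}4z.png',cv2.resize(im[o[1]:o[1]+105,o[0]:o[0]+135],None,fx=5.6,fy=5.6,interpolation=cv2.INTER_CUBIC))
E
```

```text
t 4.72 pos [0.6158 0.0807 0.0575] ydir -35.0 xax [ 0.    -0.001 -1.   ] F [-0.5  0.8 -0.1] op 0.0247 q [ 0.3   0.55 -0.65  1.62  0.37  1.1  -1.07]
implied theta if contact 0.16366751201247895 r 0.06095492204128038
0.15 [-0.    0.13 -0.03]
0.1 [0.   0.23 0.21]
0.05 [0.   0.22 0.22]
0.0 [0.   0.21 0.23]
```

View pics/scene4z.png

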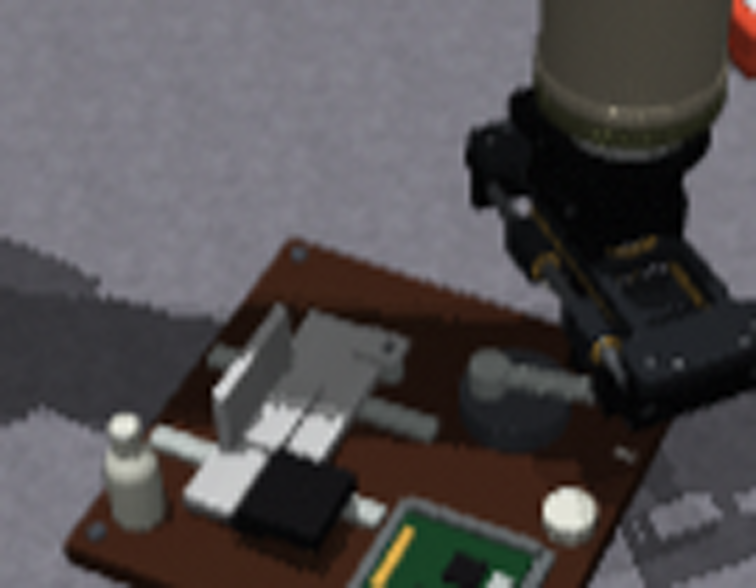

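View pics/top4z.png

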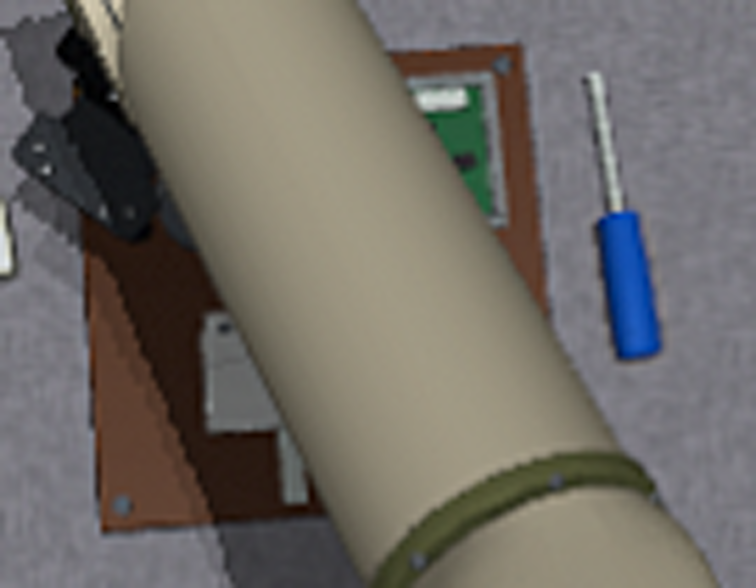

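Call:
{"op": "step_arm", "data": {"rows": [[0,0.13,0,0,0,0,0.28],[0,0.23,0.2,0,0,0,0.28],[0,0.22,0.22,0,0,0,0.28],[0,0.1,0.12,0,0,0,0.28],[0,0,0,0,0,0,0.28]]}}

```text
time_s: 5.23
tool_pos: [0.6178, 0.0737, 0.0575]
ee_rot: [0.327, 0.627, 0.327, -0.627]
ft_force: [-0.3, 2.1, 0.0]
opening: 0.0245
```

```bash
python3 arc.py .0052 .0
python3 - <<'E'
from bench import get_image
import cv2
for n,o in (('scene',(180,120)),):
    im=get_image(n); cv2.imwrite(f'pics/{n}5.png',im);cv2.imwrite(f'pics/{n}5z.png',cv2.resize(im[190:245,235:310],None,fx=10,fy=10,interpolation=cv2.INTER_CUBIC))
E
```

```text
t 5.23 pos [0.6178 0.0737 0.0575] ydir -34.9 xax [ 0. -0. -1.] F [-0.3  2.1  0. ] op 0.0245 q [ 0.31  0.55 -0.65  1.62  0.37  1.1  -1.05]
implied theta if contact 0.045125490740336976 r 0.06153390771499764
0.0 [-0.    0.22  0.18]
```

View pics/scene5z.png

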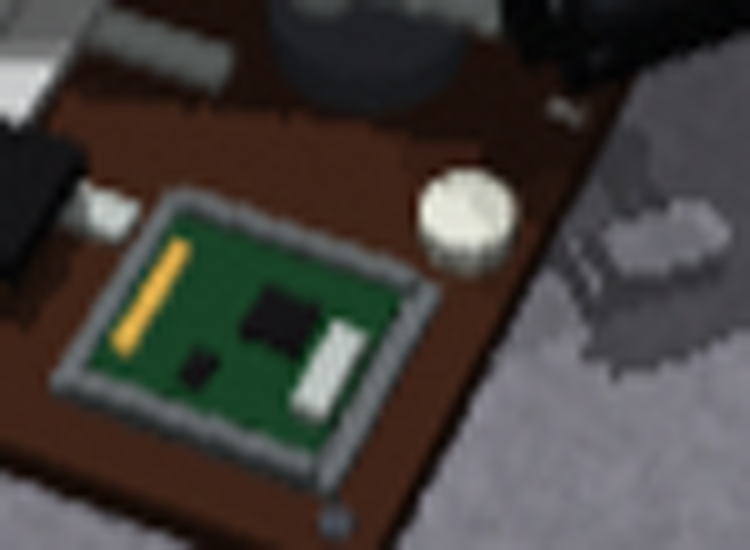

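Call:
{"op": "step_arm", "data": {"rows": [[0,-0.4,0,0,0,0,0.28],[-2,0,0,0,0,0,0.28],[-3,0,0,0,0,0,0.28],[-4,0,0,0,0,0,0.28],[0,0,0,0,0,0,0.28]]}}

```text
time_s: 5.7
tool_pos: [0.6179, 0.077, 0.1553]
ee_rot: [0.329, 0.63, 0.325, -0.624]
ft_force: [0.6, 0.8, 1.2]
opening: 0.0246
```

Call:
{"op": "step_arm", "data": {"rows": [[0,-2.2,3.5,0,0,0,0],[0,-2.2,3.5,0,0,0,0],[0,-2.2,3.5,0,0,0,0],[0,-2.2,3.5,0,0,0,0],[0,-2.0,3.5,0,0,0,0]]}}

```text
time_s: 6.12
tool_pos: [0.4238, -0.0064, 0.147]
ee_rot: [-0.327, -0.627, -0.327, 0.627]
ft_force: [-0.2, -0.3, 0.4]
opening: 0.0022
```

Call:
{"op": "step_arm", "data": {"rows": [[0,0,0,-0.118,0,0,0],[0,0,0,-0.118,0,0,0],[0,0,0,-0.118,0,0,0],[0,0,0,-0.118,0,0,0],[0,0,0,-0.118,0,0,0]]}}

```text
time_s: 6.53
tool_pos: [0.4259, -0.006, 0.1478]
ee_rot: [-0.497, -0.503, -0.496, 0.504]
ft_force: [0.2, 0.0, 0.1]
opening: 0.0003
```

Run:
```python
from h import *
show((.4246,-.009,.15))
from bench import get_image
for n,o in (('top',(205,150)),('scene',(180,150))):
    im=get_image(n); cv2.imwrite(f'pics/{n}6.png',im);cv2.imwrite(f'pics/{n}6z.png',cv2.resize(im[o[1]:o[1]+105,o[0]:o[0]+135],None,fx=5.6,fy=5.6,interpolation=cv2.INTER_CUBIC))
```

```text
t 6.53 pos [ 0.4259 -0.006   0.1478] ydir -0.8 xax [ 0.001 -0.002 -1.   ] F [0.2 0.  0.1] op 0.0003 q [ 0.64 -0.02 -0.72  2.02 -0.01  1.13 -0.08]
shift tool cm [-0.22 -0.12  0.3 ]
```

View pics/scene6z.png

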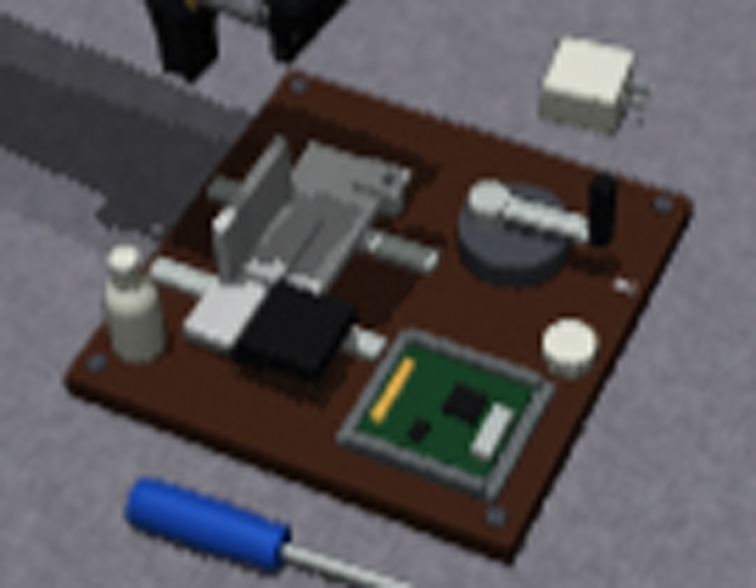

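View pics/top6z.png

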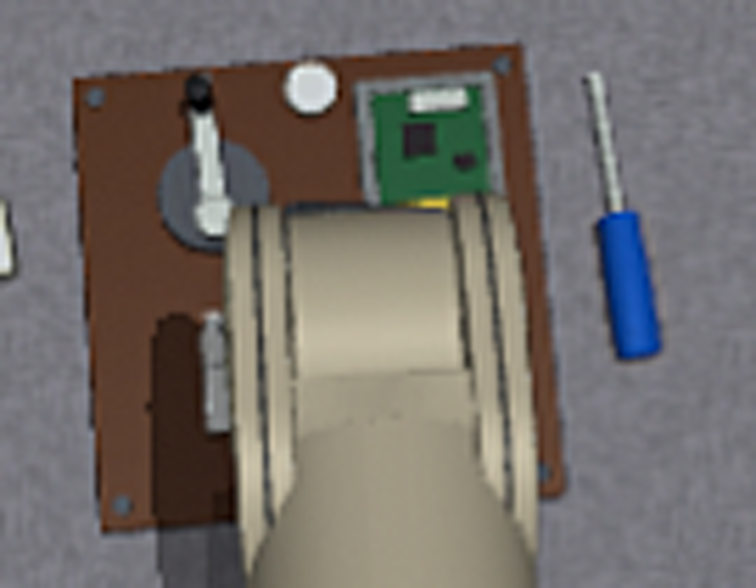

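```bash
cat > ang.py <<'E'
from h import *
import sys
k=sys.argv[1]; p0=np.load('p.npy')
from scipy.optimize import least_squares
C4=np.array([[.125,.125,.018],[.125,-.125,.018],[-.125,-.125,.018],[-.125,.125,.018]])
top=z2o([(73,79),(522,45),(566,494),(103,532)],(205,150))
pt=least_squares(lambda p:(proj('top',J(p,C4))-top).ravel(),p0).x
sc=z2o([(692,205),(512,550),(68,381),(290,70)],(180,150))
ps=least_squares(lambda p:(proj('scene',J(p,C4))-sc).ravel(),p0).x
for n,p,o in (('top',pt,(205,150)),('scene',ps,(180,150))):
    im=cv2.imread(f'pics/{n}{k}.png')
    o=np.array(o)
    def z(P): return (proj(n,P)-o+.5)*7-.5
    crop=cv2.resize(im[o[1]:o[1]+80,o[0]:o[0]+114] if n=='top' else im[o[1]:o[1]+85,o[0]+20:o[0]+134],None,fx=7,fy=7,interpolation=cv2.INTER_CUBIC)
    sh=np.array([0,0]) if n=='top' else np.array([20*7,0])
    for th,col in ((0,(0,255,0)),(.1,(0,0,255)),(-.1,(255,0,0))):
        def q(r,lat,h): return J(p,[.035+r*np.cos(th)-lat*np.sin(th),.05+r*np.sin(th)+lat*np.cos(th),h])[0]
        for a,b in ((q(0,0,.05),q(.062,0,.05)),(q(.062,0,.05),q(.062,0,.089))):
            A=z([a,b])-sh; cv2.line(crop,tuple(A[0].round().astype(int).tolist()),tuple(A[1].round().astype(int).tolist()),col,1)
    A=z(J(p,[[.108,.05,.018],[.12,.05,.018]]))-sh; cv2.line(crop,tuple(A[0].round().astype(int).tolist()),tuple(A[1].round().astype(int).tolist()),(0,255,255),1)
    cv2.imwrite(f'pics/{n}{k}ov.png',crop)
E
python3 ang.py 6
```

```text
(no output)
```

View pics/top6ov.png

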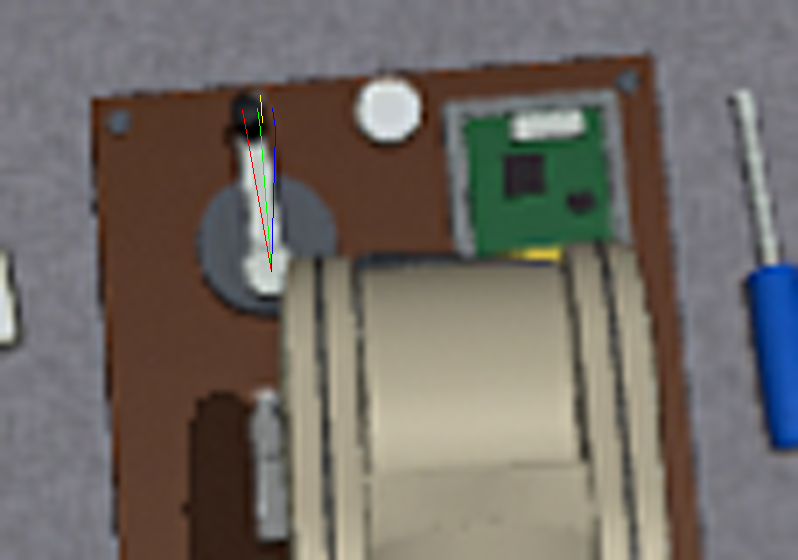

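View pics/scene6ov.png

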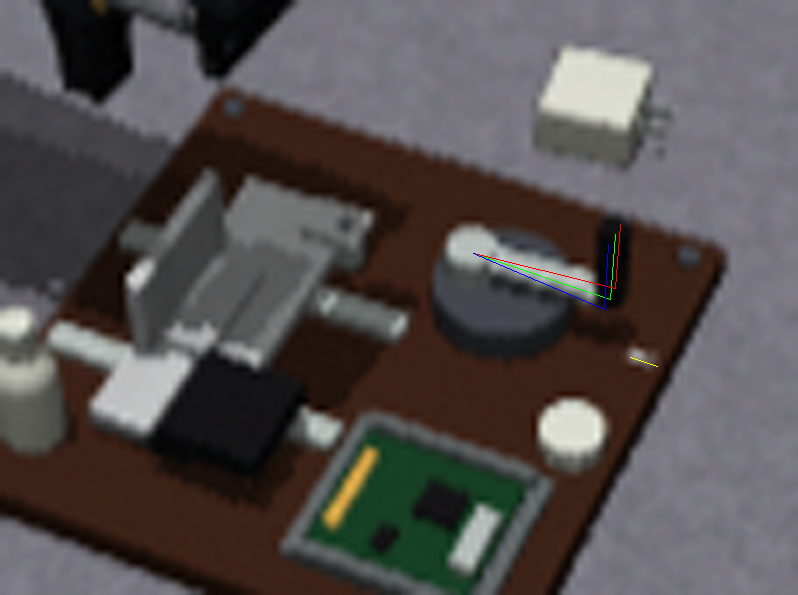

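```bash
cat > ang2.py <<'E'
from h import *
import sys
k=sys.argv[1]
exec(open('ang.py').read().split("for n,p,o")[0])
for n,p in (('top',pt),('scene',ps)):
    im=cv2.imread(f'pics/{n}{k}.png').astype(float); g=im.mean(2)
    def q(th,r,h): return J(p,[.035+r*np.cos(th),.05+r*np.sin(th),h])[0]
    def q2(th,r,l,h): return J(p,[.035+r*np.cos(th)-l*np.sin(th),.05+r*np.sin(th)+l*np.cos(th),h])[0]
    # sample profiles across the bar at several r, find centroid of brightness in lateral offset
    from scipy.ndimage import map_coordinates
    lat=np.linspace(-.012,.012,97); out=[]
    for r in np.linspace(.018,.05,9):
        px=proj(n,[q2(0.04,r,l,.05) for l in lat]); v=map_coordinates(g,[px[:,1],px[:,0]],order=1)
        w=np.clip(v-110,0,None); out.append((r,(w*lat).sum()/max(w.sum(),1e-9),v.max(),w.sum()))
    out=np.array(out); ok=out[:,2]>130
    c=np.polyfit(out[ok,0],out[ok,1],1)
    print(n,'theta',.04+np.arctan(c[0]),'offset at axis mm',c[1]*1e3); print((out[:,:2]*1e3).round(2).tolist(), out[:,2].round())
E
python3 ang2.py 6
```

```text
top theta 0.058683768945511666 offset at axis mm 0.30679505490381304
[[18.0, 0.79], [22.0, 0.77], [26.0, 0.4], [30.0, 0.87], [34.0, 0.91], [38.0, 1.49], [42.0, 1.01], [46.0, 0.86], [50.0, 1.38]] [206. 205. 202. 200. 196. 197. 210. 206. 207.]
scene theta 0.04540750696104161 offset at axis mm 1.6284868071737986
[[18.0, 1.69], [22.0, 1.47], [26.0, 2.02], [30.0, 1.65], [34.0, 1.87], [38.0, 1.99], [42.0, 2.05], [46.0, 2.28], [50.0, 1.3]] [184. 191. 187. 184. 189. 184. 184. 191. 171.]
```

All three estimates (bar slope in both views, and fingertip position) give the cam angle as about +0.05 rad. The lever is slightly short of straight, so I'll go back and nudge the post about 3 mm further.

Call:
{"op": "step_arm", "data": {"rows": [[0,0,0,0.119,0,0,0.28],[0,0,0,0.119,0,0,0.28],[0,0,0,0.119,0,0,0.28],[0,0,0,0.119,0,0,0.28],[0,0,0,0.119,0,0,0.28]]}}

```text
time_s: 7.05
tool_pos: [0.4258, -0.0057, 0.1476]
ee_rot: [0.322, 0.63, 0.322, -0.629]
ft_force: [-0.7, -0.5, -1.0]
opening: 0.0217
```

Call:
{"op": "step_arm", "data": {"rows": [[0,2.2,-3.5,0,0,0,0.28],[0,2.2,-3.5,0,0,0,0.28],[0,2.2,-3.5,0,0,0,0.28],[0,2.2,-3.5,0,0,0,0.28],[0,2.0,-3.5,0,0,0,0.28]]}}

```text
time_s: 7.47
tool_pos: [0.6169, 0.075, 0.1468]
ee_rot: [-0.324, -0.629, -0.323, 0.629]
ft_force: [0.0, -0.2, 1.4]
opening: 0.0242
```

Call:
{"op": "step_arm", "data": {"rows": [[0,0,0,0,0,0,0.28],[0,0,0,0,0,0,0.28]]}}

```text
time_s: 7.63
tool_pos: [0.6155, 0.0768, 0.1459]
ee_rot: [-0.324, -0.628, -0.326, 0.629]
ft_force: [-1.3, 0.1, -1.0]
opening: 0.0243
```

```bash
python3 -c "
from h import *
show((.616,.0765,.058))"; python3 arc.py .0 .05
```

```text
t 7.63 pos [0.6155 0.0768 0.1459] ydir -35.3 xax [-0.002  0.002 -1.   ] F [-1.3  0.1 -1. ] op 0.0243 q [ 0.36  0.48 -0.74  1.54  0.33  1.26 -1.04]
shift tool cm [ 8.79  0.09 -0.  ]
t 7.63 pos [0.6155 0.0768 0.1459] ydir -35.3 xax [-0.002  0.002 -1.   ] F [-1.3  0.1 -1. ] op 0.0243 q [ 0.36  0.48 -0.74  1.54  0.33  1.26 -1.04]
implied theta if contact 0.04359152254786 r 0.06343675472801981
0.05 [ 0.   -0.13  0.07]
```

Call:
{"op": "step_arm", "data": {"rows": [[3,0,0,0,0,0,0.28],[3,0,0,0,0,0,0.28],[2.6,0,0,0,0,0,0.28],[0,0,0,0,0,0,0.28],[0,0,0,0,0,0,0.28]]}}

```text
time_s: 8.05
tool_pos: [0.6138, 0.0744, 0.0616]
ee_rot: [-0.325, -0.627, -0.325, 0.629]
ft_force: [0.6, 0.4, 0.0]
opening: 0.0244
```

```bash
python3 arc.py .0052 .05 .02 -.005
```

```text
t 8.05 pos [0.6138 0.0744 0.0616] ydir -35.3 xax [-0.002 -0.001 -1.   ] F [0.6 0.4 0. ] op 0.0244 q [ 0.34  0.55 -0.7   1.62  0.39  1.11 -1.08]
implied theta if contact 0.06746480115731013 r 0.057716292036337165
0.05 [-0.    0.38 -0.22]
0.02 [0.   0.13 0.14]
-0.005 [0.   0.1  0.12]
```

Call:
{"op": "step_arm", "data": {"rows": [[0,0.38,-0.22,0,0,0,0.28],[0,0.13,0.14,0,0,0,0.28],[0,0.1,0.12,0,0,0,0.28],[0,0,0,0,0,0,0.28],[0,0,0,0,0,0,0.28]]}}

```text
time_s: 8.47
tool_pos: [0.6202, 0.0722, 0.0634]
ee_rot: [0.326, 0.628, 0.325, -0.627]
ft_force: [-3.4, 2.1, 2.7]
opening: 0.0243
```

```bash
python3 arc.py .0052 -.005
```

```text
t 8.47 pos [0.6202 0.0722 0.0634] ydir -35.2 xax [ 0.002  0.    -1.   ] F [-3.4  2.1  2.7] op 0.0243 q [ 0.34  0.56 -0.7   1.61  0.39  1.12 -1.07]
implied theta if contact 0.0166944699702931 r 0.06367755851853438
-0.005 [-0.   -0.04  0.21]
```

Call:
{"op": "step_arm", "data": {"rows": [[0,-0.5,0,0,0,0,0.28],[-2,0,0,0,0,0,0.28],[-3,0,0,0,0,0,0.28],[-4,0,0,0,0,0,0.28],[0,0,0,0,0,0,0.28]]}}

```text
time_s: 8.88
tool_pos: [0.6194, 0.0753, 0.1599]
ee_rot: [0.327, 0.632, 0.324, -0.624]
ft_force: [1.3, 0.2, 0.3]
opening: 0.0244
```

Call:
{"op": "step_arm", "data": {"rows": [[0,-2.2,3.5,0,0,0,0],[0,-2.2,3.5,0,0,0,0],[0,-2.2,3.5,0,0,0,0],[0,-2.2,3.5,0,0,0,0],[0,-2.0,3.5,0,0,0,0]]}}

```text
time_s: 9.3
tool_pos: [0.4251, -0.0072, 0.1514]
ee_rot: [0.326, 0.628, 0.325, -0.628]
ft_force: [0.1, -0.3, 1.1]
opening: 0.0026
```

Call:
{"op": "step_arm", "data": {"rows": [[0,0,0,-0.12,0,0,0],[0,0,0,-0.12,0,0,0],[0,0,0,-0.12,0,0,0],[0,0,0,-0.12,0,0,0],[0,0,0,-0.12,0,0,0]]}}

```text
time_s: 9.72
tool_pos: [0.427, -0.0069, 0.1522]
ee_rot: [0.499, 0.502, 0.497, -0.502]
ft_force: [0.5, -0.5, -0.1]
opening: 0.0005
```

Call:
{"op": "step_arm", "data": {"rows": [[0,0,0,-0.11,0,0,0],[0,0,0,0,0,0,0]]}}

```text
time_s: 9.88
tool_pos: [0.427, -0.0068, 0.1521]
ee_rot: [0.525, 0.474, 0.524, -0.474]
ft_force: [-0.3, 0.7, 0.1]
opening: 0.0007
```

```bash
python3 - <<'E'
from h import *
s,M=show((.4246,-.009,.15)); print(M.round(3))
from bench import get_image
for n in ('top','scene'):
    im=get_image(n); cv2.imwrite(f'pics/{n}7.png',im)
E
python3 ang2.py 7; python3 ang.py 7
```

```text
t 9.88 pos [ 0.427  -0.0068  0.1521] ydir 5.8 xax [ 0.002 -0.001 -1.   ] F [-0.3  0.7  0.1] op 0.0007 q [ 0.71 -0.02 -0.78  2.01 -0.01  1.14  0.04]
shift tool cm [ 0.21 -0.26  0.2 ]
[[ 0.002  0.995  0.101]
 [-0.001  0.101 -0.995]
 [-1.     0.002  0.002]]
top theta -0.01749079528125344 offset at axis mm 0.8889214613523403
[[18.0, -0.34], [22.0, -0.28], [26.0, -0.66], [30.0, -0.51], [34.0, -0.92], [38.0, -1.46], [42.0, -1.71], [46.0, -1.93], [50.0, -1.79]] [199. 195. 194. 204. 208. 206. 205. 203. 207.]
scene theta -0.04054823829890831 offset at axis mm 2.1501933309640076
[[18.0, 0.49], [22.0, 0.15], [26.0, 0.15], [30.0, -0.16], [34.0, -0.44], [38.0, -0.68], [42.0, -0.86], [46.0, -1.51], [50.0, -2.48]] [185. 184. 183. 186. 185. 189. 184. 189. 165.]
```

View pics/top7ov.png

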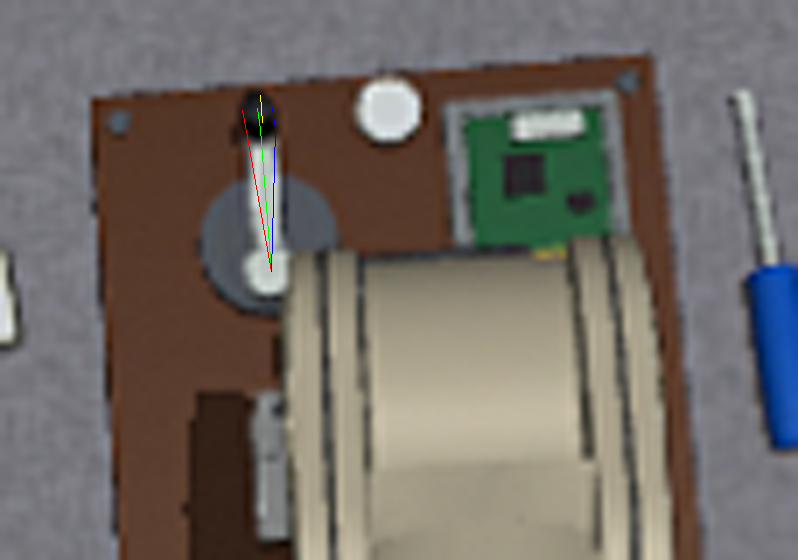

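View pics/scene7ov.png

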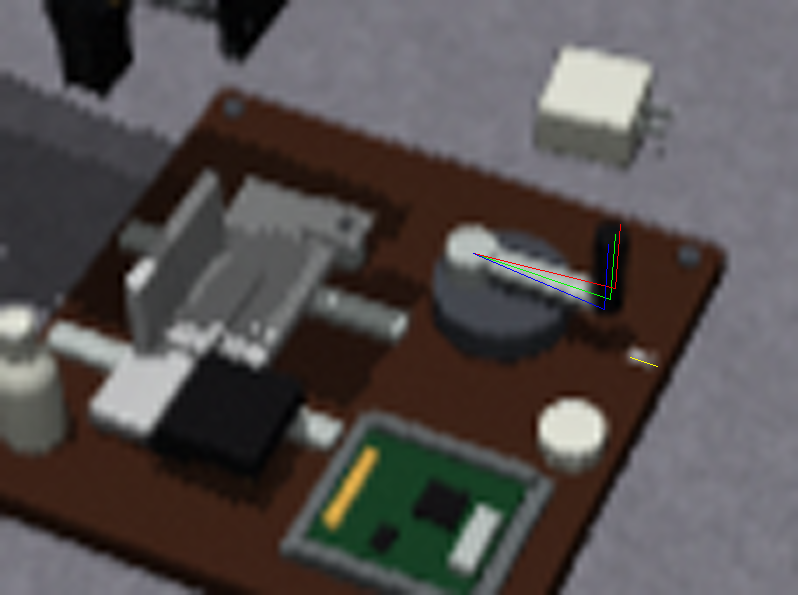

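Run:
```python
from h import *
s,M=show()
t=s['tool_pos']; im=cv2.imread('pics/scene7.png'); x0,y0=150,90
c=cv2.resize(im[y0:y0+90,x0:x0+120],None,fx=6.5,fy=6.5,interpolation=cv2.INTER_CUBIC)
for P,col in ((t,(0,0,255)),(t+M[:,1]*.015,(0,255,0)),(t-M[:,0]*.07,(255,0,0))):
    a=((proj('scene',[P])[0]-[x0,y0]+.5)*6.5-.5).round().astype(int); cv2.circle(c,tuple(a.tolist()),3,col,-1)
cv2.imwrite('pics/grip7.png',c)
p=np.load('p.npy')
print(J(p,[-.070-.035,-.014,.05]))
```

```text
t 9.98 pos [ 0.4268 -0.0066  0.1519] ydir 5.3 xax [ 0.001 -0.001 -1.   ] F [ 0.4  0.1 -0.5] op 0.0006 q [ 0.71 -0.02 -0.78  2.01 -0.01  1.14  0.03]
[[ 0.41965237 -0.00962383  0.05      ]]
```

View pics/grip7.png

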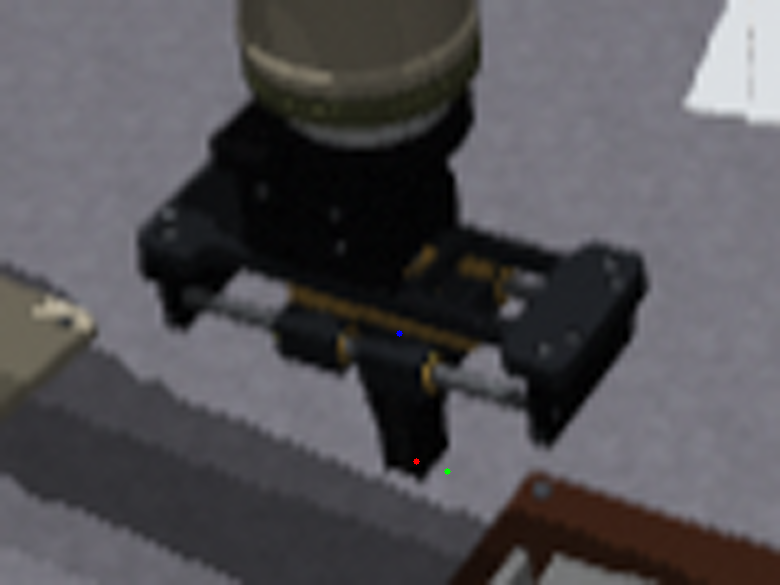

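Call:
{"op": "step_arm", "data": {"rows": [[0,-0.75,0.25,0,0,0,0],[3.5,0,0,0,0,0,0],[3.5,0,0,0,0,0,0],[3.2,0,0,0,0,0,0],[0,0,0,0,0,0,0]]}}

```text
time_s: 10.4
tool_pos: [0.4151, -0.0098, 0.045]
ee_rot: [0.52, 0.475, 0.525, -0.478]
ft_force: [-1.3, -0.6, -1.5]
opening: 0.0002
```

Run:
```python
from h import *
p=np.load('p.npy')
s,M=show(J(p,[-.088,-.014,.05])[0])
from bench import get_image
im=get_image('scene');o=(180,120)
cv2.imwrite('pics/scene8z.png',cv2.resize(im[o[1]:o[1]+105,o[0]:o[0]+135],None,fx=5.6,fy=5.6,interpolation=cv2.INTER_CUBIC))
```

```text
t 10.4 pos [ 0.4151 -0.0098  0.045 ] ydir 5.4 xax [-0.008  0.001 -1.   ] F [-1.3 -0.6 -1.5] op 0.0002 q [ 0.68  0.14 -0.78  2.14  0.13  0.91 -0.09]
shift tool cm [-0.51  2.15  0.01]
```

View pics/scene8z.png

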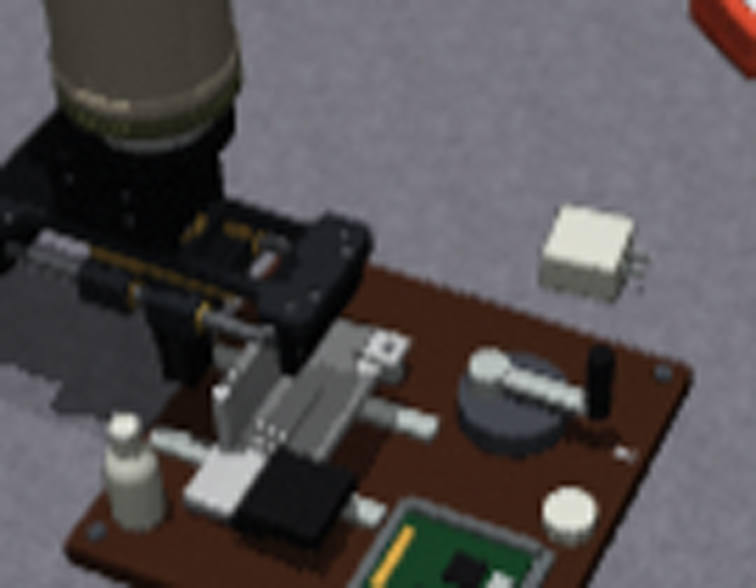

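The fingertip hangs behind the tab at about (185,375) with no contact, the lever post is at (600,385), and the bystanders haven't moved. I'm starting the forward push.

Call:
{"op": "step_arm", "data": {"rows": [[-0.3,0.3,0,0,0,0,0],[0,0.5,0,0,0,0,0],[0,0.5,0,0,0,0,0],[0,0.5,0,0,0,0,0],[0,0.4,0,0,0,0,0]]}}

```text
time_s: 10.87
tool_pos: [0.4423, -0.0077, 0.0535]
ee_rot: [0.524, 0.476, 0.523, -0.475]
ft_force: [-3.8, -0.5, 3.0]
opening: 0.0003
```

Call:
{"op": "step_arm", "data": {"rows": [[0,0.4,0,0,0,0,0],[0,0.4,0,0,0,0,0],[0,0.4,0,0,0,0,0],[0,0.4,0,0,0,0,0],[0,0.4,0,0,0,0,0]]}}

```text
time_s: 11.28
tool_pos: [0.4614, -0.0056, 0.0525]
ee_rot: [0.523, 0.475, 0.523, -0.476]
ft_force: [-3.3, -0.4, 4.2]
opening: 0.0002
```

Run:
```python
from h import *
p=np.load('p.npy')
s,M=show(J(p,[-.040,-.014,.05])[0])
from bench import get_image
im=get_image('scene');o=(180,120)
cv2.imwrite('pics/scene9z.png',cv2.resize(im[o[1]:o[1]+105,o[0]:o[0]+135],None,fx=5.6,fy=5.6,interpolation=cv2.INTER_CUBIC))
```

```text
t 11.28 pos [ 0.4614 -0.0056  0.0525] ydir 5.5 xax [-0. -0. -1.] F [-3.3 -0.4  4.2] op 0.0002 q [ 0.63  0.24 -0.77  2.03  0.2   0.95 -0.15]
shift tool cm [ 0.25  2.31 -0.02]
```

View pics/scene9z.png

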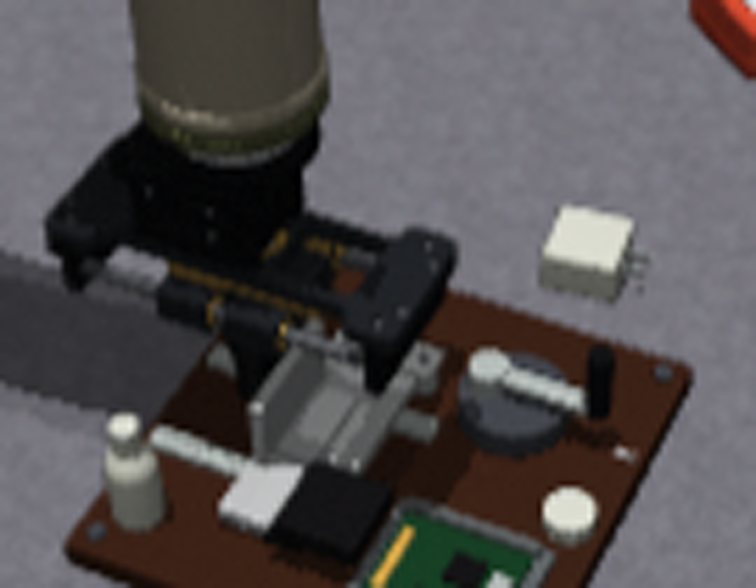

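Call:
{"op": "step_arm", "data": {"rows": [[0,0.3,0,0,0,0,0],[0,0.2,0,0,0,0,0],[0,0.2,0,0,0,0,0]]}}

```text
time_s: 11.58
tool_pos: [0.468, -0.0049, 0.0524]
ee_rot: [0.523, 0.475, 0.524, -0.475]
ft_force: [-2.5, -0.0, 2.1]
opening: 0.0004
```

Call:
{"op": "step_arm", "data": {"rows": [[0,0.2,0,0,0,0,0],[0,0.2,0,0,0,0,0]]}}

```text
time_s: 11.75
tool_pos: [0.472, -0.0045, 0.0524]
ee_rot: [0.523, 0.475, 0.523, -0.476]
ft_force: [-4.2, 0.0, 1.1]
opening: 0.0002
```

Call:
{"op": "step_arm", "data": {"rows": [[0,0.15,0,0,0,0,0],[0,0.15,0,0,0,0,0]]}}

```text
time_s: 11.92
tool_pos: [0.4749, -0.0042, 0.0524]
ee_rot: [0.523, 0.475, 0.524, -0.476]
ft_force: [-10.1, -1.0, 4.4]
opening: 0.0007
```

Call:
{"op": "step_arm", "data": {"rows": [[0,0.15,0,0,0,0,0],[0,0.15,0,0,0,0,0]]}}

```text
time_s: 12.08
tool_pos: [0.475, -0.0043, 0.0521]
ee_rot: [0.522, 0.473, 0.525, -0.478]
ft_force: [-26.6, -2.2, 24.4]
opening: 0.0004
```

Call:
{"op": "step_arm", "data": {"rows": [[0,-0.4,0,0,0,0,0],[0,-1.5,0,0,0,0,0],[0,-3,0,0,0,0,0],[0,-1,0,0,0,0,0],[-4,0,0,0,0,0,0]]}}

```text
time_s: 12.5
tool_pos: [0.4136, -0.0102, 0.0877]
ee_rot: [0.521, 0.474, 0.526, -0.478]
ft_force: [-0.3, 0.0, -0.5]
opening: 0.0004
```

Call:
{"op": "step_arm", "data": {"rows": [[-4,0,0,0,0,0,0],[-3,0,0,0,0,0,0],[0,0,4,0,0,0,0],[0,0,4,0,0,0,0],[0,0,4,0,0,0,0]]}}

```text
time_s: 12.92
tool_pos: [0.4319, -0.1309, 0.1639]
ee_rot: [0.525, 0.475, 0.522, -0.475]
ft_force: [0.6, -0.1, -0.0]
opening: 0.0002
```

Call:
{"op": "step_arm", "data": {"rows": [[0,0,4,0,0,0,0],[0,0,4,0,0,0,0],[0,0,4,0,0,0,0],[0,0,4,0,0,0,0],[0,0,4,0,0,0,0]]}}

```text
time_s: 13.33
tool_pos: [0.4503, -0.3306, 0.1627]
ee_rot: [0.524, 0.475, 0.523, -0.475]
ft_force: [1.1, -0.1, 1.4]
opening: 0.0003
```

```bash
python3 - <<'E'
from h import *
s,M=show()
from bench import get_image
for n,o in (('top',(205,150)),('scene',(180,150))):
    im=get_image(n); cv2.imwrite(f'pics/{n}10.png',im);cv2.imwrite(f'pics/{n}10z.png',cv2.resize(im[o[1]:o[1]+105,o[0]:o[0]+135],None,fx=5.6,fy=5.6,interpolation=cv2.INTER_CUBIC))
E
python3 ang2.py 10
```

```text
t 13.33 pos [ 0.4503 -0.3306  0.1627] ydir 5.5 xax [ 0.001 -0.001 -1.   ] F [ 1.1 -0.1  1.4] op 0.0003 q [ 0.99  0.27 -0.51  1.7   0.14  1.21  0.54]
top theta -0.02066551301370253 offset at axis mm 1.0140198735010881
[[18.0, -0.29], [22.0, -0.23], [26.0, -0.62], [30.0, -0.47], [34.0, -0.9], [38.0, -1.43], [42.0, -1.72], [46.0, -1.96], [50.0, -1.85]] [211. 208. 205. 217. 222. 219. 219. 216. 220.]
scene theta -0.04030607255593966 offset at axis mm 2.1380567764609326
[[18.0, 0.48], [22.0, 0.14], [26.0, 0.12], [30.0, -0.11], [34.0, -0.45], [38.0, -0.7], [42.0, -0.88], [46.0, -1.54], [50.0, -2.44]] [189. 189. 187. 190. 188. 193. 188. 193. 169.]
```

View pics/scene10z.png

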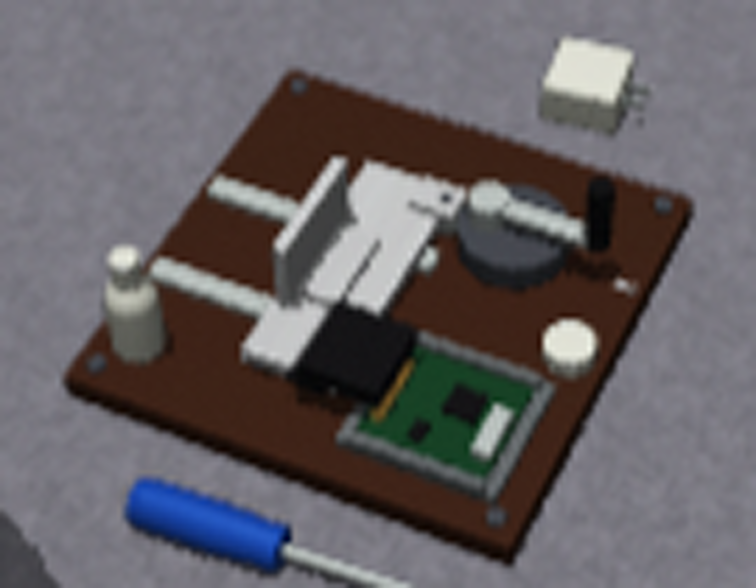

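View pics/top10z.png

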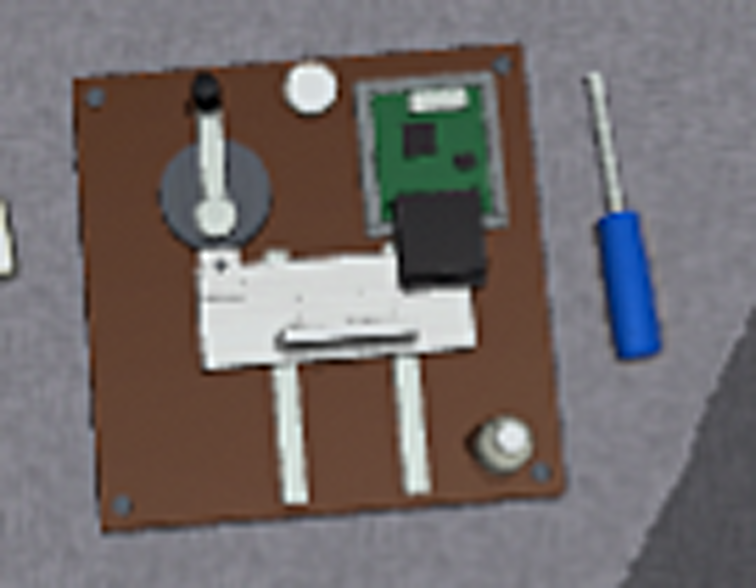

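Run:
```python
from h import *
a=cv2.imread('pics/top0.png',0); b=cv2.imread('pics/top10.png',0)
# template: slide's rear part in top0 -> top10
x0,y0,x1,y1=205+int(200/5.6),150+int(315/5.6),205+int(345/5.6),150+int(436/5.6)
u=8; A=cv2.resize(a,None,fx=u,fy=u,interpolation=cv2.INTER_CUBIC); B=cv2.resize(b,None,fx=u,fy=u,interpolation=cv2.INTER_CUBIC)
t=A[y0*u:y1*u,x0*u:x1*u]; S=B[(y0-25)*u:(y1+3)*u,(x0-8)*u:(x1+8)*u]
r=cv2.matchTemplate(S,t,cv2.TM_CCOEFF_NORMED); _,m,_,l=cv2.minMaxLoc(r)
d=np.array([l[0]/u-8,l[1]/u-25]); print('px shift',d,m)
p=np.load('p.npy')
for s in (.0305,.0325,.0345):
    q=proj('top',J(p,[[-.04,.03,.034],[-.04+s,.03,.034]])); print(s,q[1]-q[0])
# bystanders unmoved
A,B=cv2.imread('pics/top0.png').astype(int),cv2.imread('pics/top10.png').astype(int)
for n,(x,y) in dict(dropper=(505,440),lid=(311,87),board=(450,130),driver=(625,280),charger=(3,240)).items():
    X,Y=205+int(x/5.6),150+int(y/5.6); print(n,abs(A-B)[Y-6:Y+7,X-6:X+7].mean().round(1))
```

```text
px shift [ -0.875 -11.5  ] 0.9361083507537842
0.0305 [ -0.80186285 -10.10052632]
0.0325 [ -0.85421003 -10.76020935]
0.0345 [ -0.9065279  -11.41955988]
dropper 7.5
lid 5.5
board 3.9
driver 4.5
charger 7.2
```

The slide's measured travel is about 34.5 mm, so it's fully home. The cam hasn't moved, and the bystanders and board look unchanged. I'll let the arm settle and hand in.

Call:
{"op": "step_arm", "data": {"rows": [[0,0,0,0,0,0,0],[0,0,0,0,0,0,0],[0,0,0,0,0,0,0]]}}

```text
time_s: 13.68
tool_pos: [0.4506, -0.3268, 0.1628]
ee_rot: [0.524, 0.475, 0.524, -0.475]
ft_force: [-0.9, 0.5, 0.0]
opening: 0.0008
```

```bash
python3 -c "
from bench import close_job
print(close_job())"
```

```text
the job is handed in; nothing more can be done
None
```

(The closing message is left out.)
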